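Pack the test kiln and swing its cover shut

TASK

Pack the little test kiln for a bisque firing: swing its flat cover fully aside on its pivot screw, set all the small stepped clay dishes in the chamber as one upright stack, each nested foot-in-mouth in the one below, then swing the cover back fully shut against its stop. Leave the clay stamp and the plain beaker where they are.

Things in the scene. Friction and masses are not known exactly. Their poses are not given: they have to be found in the camera images.
- kiln_floor (a point): small top-loading test kiln, a square steel-cased block 256 x 256 mm and 130 mm high, fixed on the bench, its sides along its own x and y axes. It has one square chamber, 160 x 160 mm, open at the top and 105 mm deep, in its middle. This point is the centre of the chamber floor (25 mm above the bench); axes as the kiln's, z up.
- kiln_pivot (a point): axis of the kiln cover's one vertical pivot screw, at the kiln's top face (130 mm above the bench), 110 mm along the kiln's +x and 110 mm along its +y from the chamber centre.
- cover (a joint): angle (rad) of the flat kiln cover, a 186 mm square metal plate, top 145 mm above the bench, about its pivot screw: 0 = shut against its stop, centred over the chamber; grows as it swings clockwise seen from above, toward the kiln's +y side, up to a stop at 1.75; chamber wholly clear from 1.35. It stays where left; about 2 N at the knob moves it. It starts 0 to 0.2 ajar.
- cover_knob (a point): the cover's upright round black knob, 24 mm across and 50 mm tall, in the middle of the cover, 156 mm from the pivot axis. This point is on its axis, 27 mm above the cover's upper face (172 mm above the bench); the knob's top is 23 mm higher. It stays upright and turns with the cover.
- dish1_mid (a point): one of three or four identical grey clay dishes, 36 mm high, 110 g: a round upper part 68 mm across (mouth 61 mm wide, 16 mm deep) on a narrower foot 53 mm across, 17 mm high. Nested, the foot drops into another's mouth with 4 mm play all round and rests on its floor: each adds 20 mm to the stack (four: 96). Point on its axis, half-way up (18 mm above its underside); z up.
- dish2_mid (a point): another such stepped clay dish, the same in every way; it may be absent. Point at its centre, 18 mm above its underside.
- dish3_mid (a point): another such stepped clay dish, the same in every way; it may be absent. Point at its centre, 18 mm above its underside.
- dish4_mid (a point): another such stepped clay dish, the same in every way; it may be absent. Point at its centre, 18 mm above its underside.
- stamp: bystander: cream clay stamp, a 52 mm disc with a stub handle, 42 mm high, standing among the dishes; origin under its centre. To be left alone.
- beaker: bystander: plain grey clay beaker without a step, 54 to 60 mm across and 62 mm high, among the dishes; origin under its centre. To be left alone.

How it is judged:
By the outcome, as a careful person would: the job done as asked, in the order asked, and still so for the second after the job is handed in, with the robot touching nothing.
Of dish1, dish2, dish3, dish4 only 3 to 4 are there at a start; the rules pass over those that are not, and their reading is None.
At some moment in a run one of dish1, dish2, dish3, dish4 may be knocked a few centimetres aside while the robot is not near it.
It also fails if it takes over 210 s, if anything falls off the work surface, if the arm or the gripper's body presses on something with over 40 N, if the wrist force passes 120 N, or if a joint passes its speed limit or range.

ROBOT

A 7-joint arm with a two-finger parallel gripper is mounted at the origin on the work surface. World frame = base frame: x ahead of the robot, y to its left, z up, the work surface at z = 0. Lengths are in m, angles in degrees, forces in N, time in s.
With the tool pointing down it reaches from about 0.425 to 0.875 m from the base axis. Payload 4.7 kg.
Tool frame: the origin (TCP) lies between the finger pads; the fingertips stand 22 mm ahead of it and the grasp point (between the pads) lies 3 mm ahead of it; z points along the fingers, y is the line along which they close (so a half turn about z gives the same grasp; the last joint's range is limited). The gripper opens to 87 mm and grips with 3 to 60 N. Pads are 19 mm wide; open, the fingers measure 117 mm over their backs; the gripper's body (75 mm by 190 mm) begins 51 mm behind the grasp point.
Start: joints at [-70.926, 18.392, -4.016, 83.108, 1.295, 78.541, -3.26], TCP at [0.204, 0.617, 0.245] pointing down, gripper open.
Joint ranges: [-163.93, 163.93], [-17.29, 119.83], [-79.2, 71.16], [3.27, 140.29], [-89.18, 269.18], [5.43, 117.66], [-154.24, 154.24]. Speed limits (degrees/s): [147.25, 147.25, 180, 180, 180, 180, 180].

INTERFACE

Orientations are given as [roll, pitch, yaw] about the fixed x, y, z axes, in that order (R = Rz(yaw) Ry(pitch) Rx(roll)).
In Python, from cell import env gives the robot as it stands.
- The arm moves only by the tool drive_tool, never from a script. Its argument "moves" is a list of rows, each a list of 3 entries, a list of its own where there are three numbers: the shift along the tool's x, y, z in mm, then the turn, a rotation vector about the tool's x, y, z in rad, then the closure, from 0 (fully open) to 1 (shut). In form: [[[x, y, z], [wx, wy, wz], jaw], ...]. A call has 1 to 12 rows; each row shifts and turns the commanded pose from where the row before left it, along the tool's axes as they then stand; what a row does not reach is not made up. A row lasts 1/12 s, in which the tool goes at most 41.7 mm and 7.16 degrees, less where a joint would pass 70% of its speed; a pose out of reach is approached as far as the arm can. A call with a gripper value outside its range is refused whole. The fingers move at their own pace and stop on an object; "newtons" is the grip in N (left out, the last holds). Time passes only in rows, so rows that do not move let the fingers close. It gives the time, the measured TCP pose, the force, the opening and the grip force at its end, in the units of the state.
- env.get_obs(): the state, without advancing time (a new reading comes with each control period).
- env.read_camera(name): name is "side" or "top"; returns (picture, depth): 480x640x3 uint8, blue, green, red; 480x640 float32, m along the optical axis (not along the pixel's ray), 0 where there is no reading.
- env.get_calibration(name): a dict with "fx", "fy", "cx", "cy" (pixels), "k1" (the pictures are not rectified: a ray, as slopes to the right and down, at radius r is drawn at 1 + k1 r^2 times it, then the intrinsics apply), "T" (4x4, takes a point from camera to world coordinates). Camera axes: x right, y down, z forward; pixel columns grow to the right and rows downward; lengths in m; the calibration is good to about 2 mm. A picture is of the moment at which its call begins. get_calibration takes no time and is no camera call.
- env.sign_off(): hands the job in; it is judged then, once.
The state is a dict: "time_s": time; "qpos": joint angles; "joint_velocities": joint speeds; "effort": joint torques, N m; "tool_pos": TCP position; "tool_rot": TCP orientation; "force": force on the tool from outside, world axes, zero at the start; "wrist_torque": the same for the moment, N m; "grip_width": finger opening in m; "grasp_force": force on a finger pad.
Only numpy, scipy, OpenCV 4.12 (cv2) and the standard library are available. Lean on these libraries where they do the work, as an engineer would, in place of code of your own. Each camera call takes 0.05 s, during which the arm holds its last target. There are 200 camera calls.

## Working session

There is one attempt and no reset: what is moved stays moved. The work goes in short steps, Python scripts to look and compute and a tool call to move; the robot and the scene stay as the last step left them, time stands still between calls to the robot, and variables do not carry over. Pictures are saved under pics/ and viewed, at most 14 in all, crops included, and the job is handed in when it is done.

Besides the shell and the picture viewer there is one more tool, called after "Call:" as name([rows], argument=value, ...), one row to a line, values as JSON. drive_tool: Moves the arm, as the interface text tells. Its arguments: {"type":"object","properties":{"moves":{"type":"array"},"newtons":{"type":"number"}},"required":["moves"]}

```bash
mkdir -p pics; ls
cat > h.py <<'E'
import numpy as np, cv2
from cell import env
def snap(n,f):
    p,d=env.read_camera(n); cv2.imwrite('pics/'+f+'.png',p); np.save('pics/'+f+'.npy',d); return p,d
def ray(n,u,v):
    c=env.get_calibration(n); K=np.array([[c['fx'],0,c['cx']],[0,c['fy'],c['cy']],[0,0,1.]])
    r=cv2.undistortPoints(np.array([[[u,v]]],float),K,np.array([c['k1'],0,0,0.]))[0,0]
    return np.array([r[0],r[1],1.]),np.array(c['T'])
def atz(n,u,v,z):
    r,T=ray(n,u,v); w=T[:3,:3]@r; o=T[:3,3]; return (o+w*(z-o[2])/w[2]).round(4)
def dep(n,u,v,d):
    r,T=ray(n,u,v); return (T[:3,3]+T[:3,:3]@(r*d[int(v),int(u)])).round(4)
E
python3 - <<'E'
from h import *
for n in('top','side'):
    snap(n,n+'0'); c=env.get_calibration(n); print(n,c['fx'],c['k1'],np.round(c['T'],3).tolist())
print(env.get_obs())
E
```

```text
pics
top 577.2060646380401 -0.17419318518848723 [[0.02, -0.984, 0.18, 0.324], [-1.0, -0.021, -0.004, -0.039], [0.007, -0.18, -0.984, 1.289], [0.0, 0.0, 0.0, 1.0]]
side 590.4280831952691 0.06470405898340924 [[0.989, -0.099, 0.107, 0.436], [-0.146, -0.652, 0.744, -0.892], [-0.004, -0.752, -0.659, 0.869], [0.0, 0.0, 0.0, 1.0]]
{'time_s': 0.1, 'qpos': array([-70.92525043,  18.43339608,  -4.01555088,  83.16809978,
         1.29449379,  78.53901038,  -3.26030997]), 'joint_velocities': array([-0.08067573, -0.15578315, -0.02873632, -0.15881122, -0.10264024,
        0.0833934 , -0.1016317 ]), 'effort': array([ 5.31043497e-04, -4.92576313e+01, -4.05096570e-01, -3.13396597e+01,
       -6.39885664e-02,  3.95545817e-02,  7.73181114e-05]), 'tool_pos': array([0.20363934, 0.61680528, 0.24358524]), 'tool_rot': array([-1.79904695e+02,  4.88556455e-03,  1.61734461e+02]), 'force': array([-0.28465317,  0.51518789,  0.14799757]), 'wrist_torque': array([ 0.02688291,  0.04462715, -0.03469455]), 'grasp_force': 0.0, 'grip_width': 0.08757680520822556}
```

View pics/top0.png

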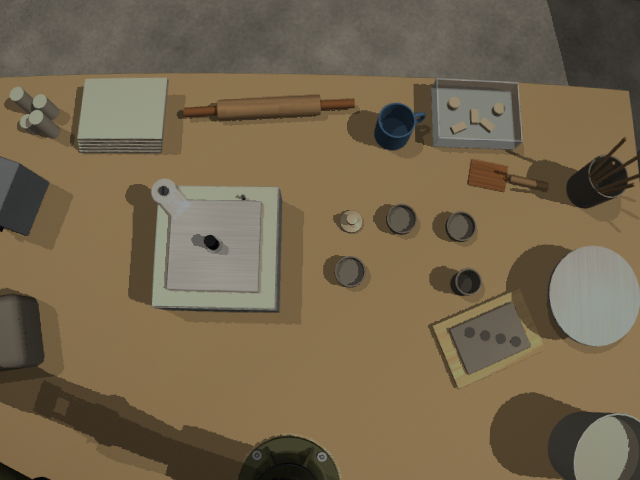

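View pics/side0.png

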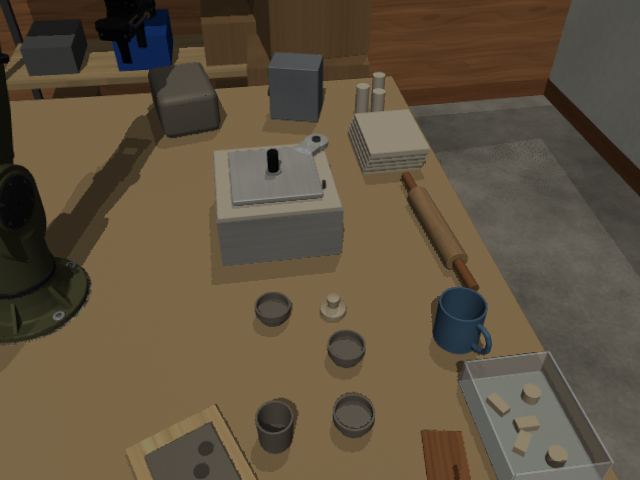

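Top view: kiln at about (217,247) with its pivot at (165,190) and knob at (211,243). There are three dishes, at (401,219), (460,227) and (349,271). The beaker is at (466,282) and the stamp at (351,221). The side view agrees.

```bash
cat >> h.py <<'E'
def cloud(n,d):
    c=env.get_calibration(n); K=np.array([[c['fx'],0,c['cx']],[0,c['fy'],c['cy']],[0,0,1.]])
    v,u=np.mgrid[:480,:640]; uv=np.stack([u,v],-1).reshape(-1,1,2).astype(float)
    r=cv2.undistortPoints(uv,K,np.array([c['k1'],0,0,0.]))[:,0]
    P=np.c_[r,np.ones(len(r))]*d.reshape(-1,1); T=np.array(c['T'])
    P=P@T[:3,:3].T+T[:3,3]; P[d.ravel()==0]=np.nan; return P.reshape(480,640,3)
def dish(d,u,v,n='top',z=(.02,.045),w=32):
    P=cloud(n,d)[max(0,v-w):v+w,max(0,u-w):u+w].reshape(-1,3); P=P[(P[:,2]>z[0])&(P[:,2]<z[1])]
    c,r=cv2.minEnclosingCircle(P[:,:2].astype(np.float32)); return np.round(c,4),round(r,4),len(P),np.percentile(P[:,2],95).round(4)
E
python3 - <<'E'
from h import *
d=np.load('pics/top0.npy'); C=cloud('top',d)
P=C[150:330,130:300].reshape(-1,3)
for a,b in((.12,.137),(.138,.155)):
    Q=P[(P[:,2]>a)&(P[:,2]<b)]; print(cv2.minAreaRect(Q[:,:2].astype(np.float32)),len(Q),np.median(Q[:,2]))
Q=P[(P[:,2]>.185)&(P[:,2]<.21)]; print('knob',Q.mean(0),len(Q))
for u,v in((401,219),(460,227),(349,271),(466,282),(351,221)):
    print(u,v,dish(d,u,v),atz('top',u,v,.036), C[v,u].round(3))
for u,v in((163,187),(280,187),(280,310),(153,306)): print(atz('top',u,v,.13))
p=cv2.imread('pics/top0.png')
cv2.imwrite('pics/c1.png',cv2.resize(p[160:330,130:300],None,fx=3.5,fy=3.5,interpolation=2))
E
```

```text
((0.5075682401657104, 0.16086368262767792), (0.2576201260089874, 0.2570090591907501), 0.23423534631729126) 6304 0.1298749208641884
((0.5279918909072876, 0.18179482221603394), (0.23028717935085297, 0.2278517484664917), 0.09205217659473419) 8699 0.14504508720125675
knob [0.50579004 0.1592727  0.19465627] 125
401 219 (array([ 0.5923, -0.2374]), 0.0348, 507, np.float64(0.0378)) [ 0.5904 -0.2353  0.036 ] [ 0.594 -0.238  0.018]
460 227 (array([ 0.5779, -0.3723]), 0.0354, 499, np.float64(0.0386)) [ 0.5753 -0.369   0.036 ] [ 0.579 -0.373  0.019]
349 271 (array([ 0.4719, -0.1224]), 0.0343, 472, np.float64(0.0382)) [ 0.4718 -0.1203  0.036 ] [ 0.474 -0.121  0.021]
466 282 (array([ 0.4261, -0.404 ]), 0.0633, 171, np.float64(0.0436)) [ 0.4518 -0.3798  0.036 ] [ 0.455 -0.388  0.006]
351 221 (array([ 0.5865, -0.1226]), 0.0162, 107, np.float64(0.0434)) [ 0.5834 -0.1237  0.036 ] [ 0.582 -0.123  0.041]
[0.6285 0.2766 0.13  ]
[0.6328 0.0306 0.13  ]
[0.3793 0.0229 0.13  ]
[0.38  0.281 0.13 ]
```

View pics/c1.png

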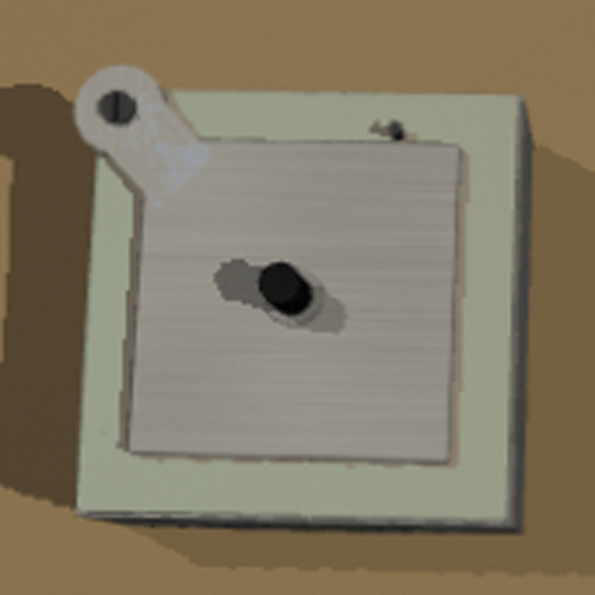

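The kiln is centred at (0.5075, 0.161) with yaw near 0, the cover is nearly shut, and the knob is at (0.506, 0.160). I'll head for the knob first.

Call:
drive_tool([
  [[-33,-26,0],[0,0,0],0.3],
  [[-33,-26,0],[0,0,0],0.3],
  [[-33,-26,0],[0,0,0],0.3],
  [[-33,-26,0],[0,0,0],0.3],
  [[-33,-26,0],[0,0,0],0.3],
  [[-33,-26,0],[0,0,0],0.3],
  [[-33,-26,0],[0,0,0],0.3],
  [[-33,-26,0],[0,0,0],0.3],
  [[-33,-26,0],[0,0,0],0.3],
  [[-33,-26,0],[0,0,0],0.3],
  [[-33,-26,0],[0,0,0],0.3],
  [[-33,-26,0],[0,0,0],0.3],
], newtons=10)

```text
time_s: 1.1
tool_pos: [0.4802, 0.1983, 0.2444]
tool_rot: [180.0, -0.0, 161.7]
force: [0.2, -0.2, 0.1]
grip_width: 0.061
grasp_force: 0.0
```

```bash
cat >> h.py <<'E'
def to(x,y,z,yaw=None):
    o=env.get_obs(); p=o['tool_pos']; e=o['tool_rot']; from scipy.spatial.transform import Rotation as R
    r=R.from_euler('xyz',e,degrees=True)
    print('t',round(o['time_s'],1),'pos',p.round(4),'rot',e.round(1),'w',round(o['grip_width'],4),'gf',round(o['grasp_force'],1),'F',o['force'].round(1),'q7',o['qpos'].round(0))
    print('shift mm',(r.inv().apply(np.array([x,y,z])-p)*1000).round(1))
    if yaw is not None: print('turn rotvec',(r.inv()*R.from_euler('xyz',[180,0,yaw],degrees=True)).as_rotvec().round(3))
E
python3 -c "
from h import *
to(.506,.160,.185,-135)"
```

```text
t 1.1 pos [0.4802 0.1983 0.2444] rot [180.   -0.  161.7] w 0.061 gf 0.0 F [ 0.2 -0.2  0.1] q7 [-42.   2.  17. 102.  -1.  76.  47.]
shift mm [-36.5 -28.3  59.4]
turn rotvec [ 0.    -0.    -1.104]
```

Call:
drive_tool([
  [[-18,-14,0],[0,0,0],0.3],
  [[-18.5,-14,0],[0,0,0],0.3],
  [[0,0,0],[0,0,-0.11],0.3],
  [[0,0,0],[0,0,-0.11],0.3],
  [[0,0,0],[0,0,-0.11],0.3],
  [[0,0,0],[0,0,-0.11],0.3],
  [[0,0,0],[0,0,-0.11],0.3],
  [[0,0,0],[0,0,-0.11],0.3],
  [[0,0,0],[0,0,-0.11],0.3],
  [[0,0,0],[0,0,-0.11],0.3],
  [[0,0,0],[0,0,-0.11],0.3],
  [[0,0,0],[0,0,-0.11],0.3],
])

```text
time_s: 2.1
tool_pos: [0.5053, 0.1622, 0.2441]
tool_rot: [180.0, -0.0, -134.9]
force: [-0.2, 0.3, -1.0]
grip_width: 0.0608
grasp_force: 0.0
```

```bash
python3 -c "
from h import *
to(.506,.160,.185,-135)"
```

```text
t 2.1 pos [0.5053 0.1622 0.2441] rot [ 180.    -0.  -134.9] w 0.0608 gf 0.0 F [-0.2  0.3 -1. ] q7 [-37.   4.  17. 101.  -1.  76. 115.]
shift mm [ 1.  -2.1 59.1]
turn rotvec [ 0.    -0.001  0.001]
```

Lower around the knob and close gently.

Call:
drive_tool([
  [[1,-2,20],[0,0,0],0.3],
  [[0,0,20],[0,0,0],0.3],
  [[0,0,19],[0,0,0],0.3],
  [[0,0,0],[0,0,0],0.9],
  [[0,0,0],[0,0,0],0.9],
  [[0,0,0],[0,0,0],0.9],
  [[0,0,0],[0,0,0],0.9],
  [[0,0,0],[0,0,0],0.9],
  [[0,0,0],[0,0,0],0.9],
], newtons=10)

```text
time_s: 2.85
tool_pos: [0.5069, 0.1604, 0.1866]
tool_rot: [-180.0, 0.1, -135.2]
force: [0.5, -0.2, 1.0]
grip_width: 0.029
grasp_force: 0.0
```

Call:
drive_tool([
  [[0,0,0],[0,0,0],0.9],
  [[0,0,0],[0,0,0],0.9],
  [[0,0,0],[0,0,0],0.9],
  [[-0.8,15.6,0],[0,0,0.1],0.9],
  [[-0.8,15.6,0],[0,0,0.1],0.9],
  [[-0.8,15.6,0],[0,0,0.1],0.9],
  [[-0.8,15.6,0],[0,0,0.1],0.9],
  [[-0.8,15.6,0],[0,0,0.1],0.9],
])

```text
time_s: 3.52
tool_pos: [0.4682, 0.2262, 0.1864]
tool_rot: [-179.9, 0.1, -164.3]
force: [4.8, -2.1, 1.5]
grip_width: 0.0239
grasp_force: 10.0
```

```bash
python3 -c "
from h import *
to(.4675,.2308,.1866,-163.6)"
```

```text
t 3.5 pos [0.4682 0.2262 0.1864] rot [-1.799e+02  1.000e-01 -1.643e+02] w 0.0239 gf 10.0 F [ 4.8 -2.1  1.5] q7 [-43.   4.  15. 107.  -1.  69.  78.]
shift mm [-0.5  4.7 -0.2]
turn rotvec [-0.001  0.003 -0.012]
```

Call:
drive_tool([
  [[-0.8,15.6,0],[0,0,0.1],0.9],
  [[-0.8,15.6,0],[0,0,0.1],0.9],
  [[-0.8,15.6,0],[0,0,0.1],0.9],
  [[-0.8,15.6,0],[0,0,0.1],0.9],
  [[-0.8,15.6,0],[0,0,0.1],0.9],
  [[-0.8,15.6,0],[0,0,0.1],0.9],
  [[-0.8,15.6,0],[0,0,0.1],0.9],
  [[-0.8,15.6,0],[0,0,0.1],0.9],
  [[-0.8,15.6,0],[0,0,0.1],0.9],
  [[-0.8,15.6,0],[0,0,0.1],0.9],
  [[-0.8,15.6,0],[0,0,0.1],0.9],
  [[-0.8,15.6,0],[0,0,0.1],0.9],
])

```text
time_s: 4.52
tool_pos: [0.524, 0.3928, 0.1864]
tool_rot: [-179.9, 0.2, 127.0]
force: [-1.2, -5.3, 6.6]
grip_width: 0.0235
grasp_force: 10.0
```

```bash
python3 -c "
from h import *
import math
p=env.get_obs()['tool_pos']; print('cover', (-135-(math.degrees(math.atan2(p[1]-.271,p[0]-.6175))))%360*math.pi/180, math.hypot(p[1]-.271,p[0]-.6175))
to(.47,-.12,.25,90)"
```

```text
cover 1.7017937583451417 0.1535442918938062
t 4.5 pos [0.524  0.3928 0.1864] rot [-179.9    0.2  127. ] w 0.0235 gf 10.0 F [-1.2 -5.3  6.6] q7 [-52.  21.  17.  87.  -6.  73.   2.]
shift mm [-377.2 -351.8  -62.2]
turn rotvec [-0.     0.003  0.646]
```

Call:
drive_tool([
  [[-0.5,8,0],[0,0,0.05],0.9],
  [[0,2,0],[0,0,0],0.9],
  [[0,0,0],[0,0,0],0.9],
  [[0,0,0],[0,0,0],0.3],
  [[0,0,0],[0,0,0],0.3],
  [[0,0,0],[0,0,0],0.3],
  [[0,0,0],[0,0,0],0.3],
  [[0,0,-20],[0,0,0],0.3],
  [[0,0,-30],[0,0,0],0.0],
  [[0,0,-30],[0,0,0],0.0],
])

```text
time_s: 5.35
tool_pos: [0.5303, 0.4001, 0.2651]
tool_rot: [-179.9, 0.0, 124.5]
force: [0.5, 0.6, 0.5]
grip_width: 0.0627
grasp_force: 0.0
```

```bash
python3 -c "
from h import *
to(.4719,-.1224,.265,90)"
```

```text
t 5.3 pos [0.5303 0.4001 0.2651] rot [-179.9    0.   124.5] w 0.0627 gf 0.0 F [0.5 0.6 0.5] q7 [-53.  20.  18.  80.  -6.  81.  -1.]
shift mm [-397.4 -344.2    1. ]
turn rotvec [-0.002  0.001  0.603]
```

Call:
drive_tool([
  [[-33,-28.5,0],[0,0,0],0],
  [[-33,-28.5,0],[0,0,0],0],
  [[-33,-28.5,0],[0,0,0],0],
  [[-33,-28.5,0],[0,0,0],0],
  [[-33,-28.5,0],[0,0,0],0],
  [[-33,-28.5,0],[0,0,0],0],
  [[-33,-28.5,0],[0,0,0],0],
  [[-33,-28.5,0],[0,0,0],0],
  [[-33,-28.5,0],[0,0,0],0],
  [[-33,-28.5,0],[0,0,0],0],
  [[-33,-28.5,0],[0,0,0],0],
  [[-33,-28.5,0],[0,0,0],0],
])

```text
time_s: 6.35
tool_pos: [0.4756, -0.0986, 0.2658]
tool_rot: [179.9, 0.0, 124.5]
force: [0.9, 0.1, 0.7]
grip_width: 0.0872
grasp_force: 0.0
```

Call:
drive_tool([
  [[0,0,0],[0,0,0.1],0],
  [[0,0,0],[0,0,0.1],0],
  [[0,0,0],[0,0,0.1],0],
  [[0,0,0],[0,0,0.1],0],
  [[0,0,0],[0,0,0.1],0],
  [[0,0,0],[0,0,0.1],0],
  [[0,0,0],[0,0,0],0],
])

```text
time_s: 6.93
tool_pos: [0.4762, -0.0967, 0.2656]
tool_rot: [180.0, -0.0, 90.0]
force: [0.7, 0.5, -0.1]
grip_width: 0.0871
grasp_force: 0.0
```

Run:
```python
from h import *
p,d=snap('top','top1'); snap('side','side1')
for u,v in((401,219),(460,227),(349,271)): print(dish(d,u,v))
to(.4719,-.1224,.05,90)
C=cloud('top',d); P=C[150:330,130:300].reshape(-1,3); Q=P[(P[:,2]>.015)&(P[:,2]<.04)&(P[:,0]>.4)&(P[:,0]<.62)&(P[:,1]>.06)]
print(cv2.minAreaRect(Q[:,:2].astype(np.float32)),len(Q))
s=cv2.imread('pics/side1.png'); cv2.imwrite('pics/m1.png',np.vstack([cv2.resize(p,(480,360)),cv2.resize(s,(480,240))]) if 0 else cv2.resize(np.hstack([p,s]),(800,300)))
```

```text
(array([ 0.5923, -0.2383]), 0.0342, 268, np.float64(0.038))
(array([ 0.5779, -0.3722]), 0.0357, 537, np.float64(0.0386))Traceback (most recent call last):
  File "<stdin>", line 3, in <module>
  File "h.py", line 21, in dish
    c,r=cv2.minEnclosingCircle(P[:,:2].astype(np.float32)); return np.round(c,4),round(r,4),len(P),np.percentile(P[:,2],95).round(4)
                                                                                                   ~~~~~~~~~~~~~^^^^^^^^^^^
    return _quantile_unchecked(
        a, q, axis, out, overwrite_input, method, keepdims, weights)
    return _ureduce(a,
                    func=_quantile_ureduce_func,
    ...<5 lines>...
                    overwrite_input=overwrite_input,
                    method=method)
    r = func(a, **kwargs)
    result = _quantile(arr,
                       quantiles=q,
    ...<2 lines>...
                       out=out,
                       weights=wgt)
    slices_having_nans = np.isnan(arr[-1, ...])
                                  ~~~^^^^^^^^^
IndexError: index -1 is out of bounds for axis 0 with size 0
```

Run:
```python
from h import *
p=cv2.imread('pics/top1.png');s=cv2.imread('pics/side1.png');d=np.load('pics/top1.npy');ds=np.load('pics/side1.npy')
print('side',dish(ds,273,310,'side'), dish(np.load('pics/side0.npy'),273,310,'side'))
to(.4719,-.1224,.05,90)
C=cloud('top',d); P=C[150:330,130:300].reshape(-1,3); Q=P[(P[:,2]>.015)&(P[:,2]<.035)&(P[:,0]>.4)&(P[:,0]<.62)&(P[:,1]>.06)]
print(cv2.minAreaRect(Q[:,:2].astype(np.float32)),len(Q))
cv2.imwrite('pics/m1.png',cv2.resize(np.hstack([p,s]),(800,300)))
```

```text
side (array([ 0.4728, -0.1265]), 0.0365, 755, np.float64(0.0375)) (array([ 0.4709, -0.1262]), 0.0359, 748, np.float64(0.0374))
t 7.0 pos [ 0.4761 -0.0969  0.2656] rot [180.   -0.   90.3] w 0.0871 gf 0.0 F [-0.1  0.1  0.1] q7 [-29.  -4.  36. 105.   3.  78.   7.]
shift mm [-25.5  -4.4 215.6]
turn rotvec [ 0.    -0.     0.005]
((0.5123906135559082, 0.16675925254821777), (0.1529625952243805, 0.15061868727207184), 0.32934483885765076) 4596
```

View pics/m1.png

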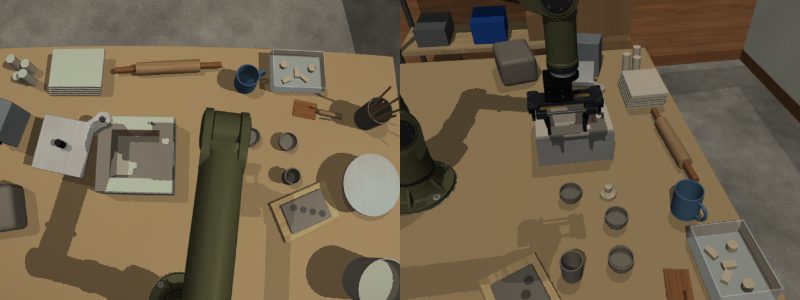

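Chamber is empty and the cover is fully aside. The nearest dish is unmoved, so I'll grasp it by its rim.

Call:
drive_tool([
  [[-13,-2,20],[0,0,0],0],
  [[-12.5,-2,30],[0,0,0],0],
  [[0,0,35],[0,0,0],0],
  [[0,0,35],[0,0,0],0],
  [[0,0,35],[0,0,0],0],
  [[0,0,30],[0,0,0],0],
  [[0,0,20],[0,0,0],0],
  [[0,0,9.5],[0,0,0],0],
  [[0,0,0],[0,0,0],0.5],
  [[0,0,0],[0,0,0],0.5],
  [[0,0,0],[0,0,0],0.5],
  [[0,0,0],[0,0,0],0.5],
], newtons=20)

```text
time_s: 8.03
tool_pos: [0.4734, -0.1226, 0.0526]
tool_rot: [179.8, -0.0, 90.1]
force: [0.9, 0.7, 0.8]
grip_width: 0.0686
grasp_force: 20.1
```

```bash
python3 -c "
from h import *
to(.5075,.161,.25,90)"
```

```text
t 8.0 pos [ 0.4734 -0.1226  0.0526] rot [179.8  -0.   90.1] w 0.0686 gf 20.1 F [0.9 0.7 0.8] q7 [-25.  11.  39. 119.  -9.  53.  20.]
shift mm [ 283.6   35.5 -197.2]
turn rotvec [ 0.003 -0.     0.003]
```

Call:
drive_tool([
  [[0,0,-10],[0,0,0],0.5],
  [[0,0,-20],[0,0,0],0.5],
  [[0,0,-30],[0,0,0],0.5],
  [[0,0,-30],[0,0,0],0.5],
  [[0,0,-30],[0,0,0],0.5],
  [[10,2,-30],[0,0,0],0.5],
  [[20,3,-30],[0,0,0],0.5],
  [[30,4,-17],[0,0,0],0.5],
  [[30,4,0],[0,0,0],0.5],
  [[30,4,0],[0,0,0],0.5],
  [[30,4,0],[0,0,0],0.5],
  [[30,4,0],[0,0,0],0.5],
])

```text
time_s: 9.03
tool_pos: [0.4968, 0.0587, 0.2499]
tool_rot: [179.9, -0.1, 90.1]
force: [-0.1, -0.2, -2.2]
grip_width: 0.0687
grasp_force: 20.0
```

Call:
drive_tool([
  [[30,4,0],[0,0,0],0.5],
  [[30,4,0],[0,0,0],0.5],
  [[25,3,0],[0,0,0],0.5],
  [[15,0,0],[0,0,0],0.5],
  [[0,0,0],[0,0,0],0.5],
  [[0,0,0],[0,0,0],0.5],
])

```text
time_s: 9.53
tool_pos: [0.5074, 0.1572, 0.2487]
tool_rot: [180.0, 0.0, 90.2]
force: [0.7, -1.2, -1.5]
grip_width: 0.0686
grasp_force: 20.0
```

Run:
```python
from h import *
to(.5075,.161,.25,90)
s,d=snap('side','side2'); cv2.imwrite('pics/c2.png',cv2.resize(s[50:300,150:400],None,fx=2.4,fy=2.4))
```

```text
t 9.5 pos [0.5074 0.1572 0.2487] rot [180.    0.   90.2] w 0.0686 gf 20.0 F [ 0.7 -1.2 -1.5] q7 [-43.   3.  24. 101.  -1.  76. -19.]
shift mm [ 3.8  0.1 -1.3]
turn rotvec [0.001 0.001 0.003]
```

View pics/c2.png

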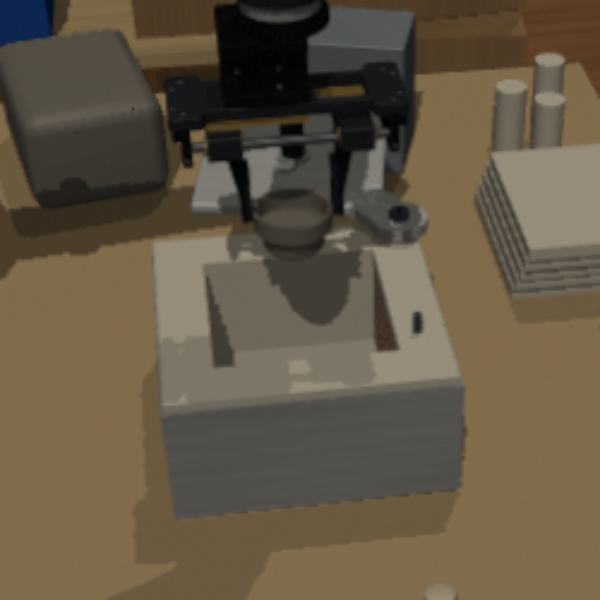

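The crop shows the dish hanging level from the fingers over the open chamber. I'll lower it until the gripper body just clears the kiln top, leaving a drop of about 7 mm.

Call:
drive_tool([
  [[4,0,20],[0,0,0],0.5],
  [[0,0,30],[0,0,0],0.5],
  [[0,0,30],[0,0,0],0.5],
  [[0,0,30],[0,0,0],0.5],
  [[0,0,25],[0,0,0],0.5],
  [[0,0,18],[0,0,0],0.5],
  [[0,0,8],[0,0,0],0.5],
  [[0,0,0],[0,0,0],0.5],
  [[0,0,0],[0,0,0],0.5],
  [[0,0,0],[0,0,0],0.5],
])

```text
time_s: 10.42
tool_pos: [0.5088, 0.1614, 0.0888]
tool_rot: [179.8, -0.1, 90.1]
force: [-0.0, -0.2, -0.5]
grip_width: 0.0683
grasp_force: 20.0
```

Call:
drive_tool([
  [[0,0,3],[0,0,0],0.5],
  [[0,0,0],[0,0,0],0.5],
  [[0,0,0],[0,0,0],0.5],
  [[0,0,0],[0,0,0],0.0],
  [[0,0,0],[0,0,0],0.0],
  [[0,0,0],[0,0,0],0.0],
  [[0,0,0],[0,0,0],0.0],
  [[0,0,-15],[0,0,0],0.0],
  [[0,0,-30],[0,0,0],0.0],
  [[0,0,-40],[0,0,0],0.0],
  [[0,0,-40],[0,0,0],0.0],
  [[0,0,-40],[0,0,0],0.0],
])

```text
time_s: 11.42
tool_pos: [0.5071, 0.1613, 0.2509]
tool_rot: [-180.0, 0.0, 90.1]
force: [0.6, 0.4, 0.6]
grip_width: 0.0871
grasp_force: 0.0
```

```bash
python3 -c "
from h import *
to(.5925,-.238,.22,90)"
```

```text
t 11.4 pos [0.5071 0.1613 0.2509] rot [-180.     0.    90.1] w 0.0871 gf 0.0 F [0.6 0.4 0.6] q7 [-43.   4.  24. 100.  -1.  77. -19.]
shift mm [-399.4   84.7   30.9]
turn rotvec [-0.     0.     0.002]
```

Call:
drive_tool([
  [[-20,4,0],[0,0,0],0],
  [[-32,5,0],[0,0,0],0],
  [[-32,5,0],[0,0,0],0],
  [[-32,5,0],[0,0,0],0],
  [[-32,5,0],[0,0,0],0],
  [[-32,5,0],[0,0,0],0],
  [[-32,5,0],[0,0,0],0],
  [[-32,5,0],[0,0,0],0],
  [[-20,3,0],[0,0,0],0],
  [[0,0,0],[0,0,0],0],
])

```text
time_s: 12.25
tool_pos: [0.5496, -0.1088, 0.2495]
tool_rot: [180.0, 0.2, 89.6]
force: [-0.4, -0.5, -0.6]
grip_width: 0.087
grasp_force: 0.0
```

Run:
```python
from h import *
p,d=snap('top','top3'); s,ds=snap('side','side3')
try:
  for u,v in((401,219),(460,227)): print(dish(d,u,v))
except Exception as e: print(e)
for u,v in((346,349),(354,415)): print(dish(ds,u,v,'side'), dish(np.load('pics/side0.npy'),u,v,'side'))
C=cloud('top',d); P=C[180:320,150:285].reshape(-1,3)
Q=P[(P[:,2]>.05)&(P[:,2]<.07)&(abs(P[:,0]-.5075)<.07)&(abs(P[:,1]-.161)<.07)]
print('indish',cv2.minEnclosingCircle(Q[:,:2].astype(np.float32)),len(Q))
to(.5925,-.238,.22,90)
cv2.imwrite('pics/c3.png',cv2.resize(p[150:330,120:300],None,fx=3,fy=3))
cv2.imwrite('pics/s3.png',s)
```

```text
(array([ 0.5918, -0.2377]), 0.0351, 454, np.float64(0.0386))
(array([ 0.5788, -0.3715]), 0.035, 520, np.float64(0.0384))
(array([ 0.593 , -0.2401]), 0.0364, 893, np.float64(0.0377)) (array([ 0.5923, -0.2409]), 0.0361, 887, np.float64(0.0375))
(array([ 0.5766, -0.3753]), 0.0352, 1077, np.float64(0.0375)) (array([ 0.5778, -0.3754]), 0.0351, 1110, np.float64(0.0375))
indish ((0.5072184205055237, 0.1611873358488083), 0.03454967215657234) 225
t 12.3 pos [ 0.5499 -0.103   0.249 ] rot [-180.   -0.   90.] w 0.087 gf 0.0 F [-0.2  1.2  0.1] q7 [-26.   8.  38.  97.  -5.  77.  12.]
shift mm [-135.    42.6   29. ]
turn rotvec [-0. -0. -0.]
```

View pics/c3.png

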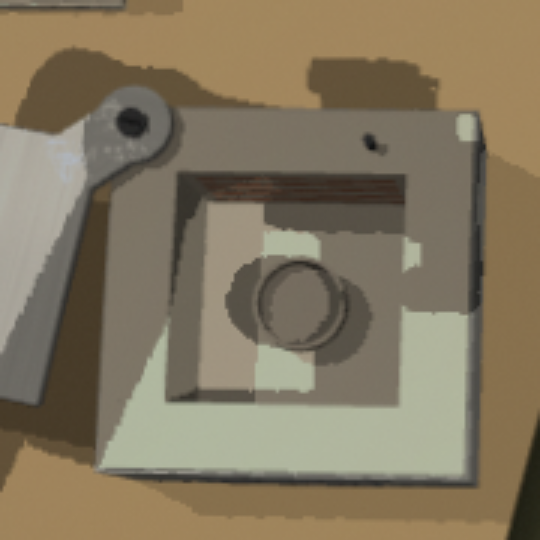

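Dish 1 sits upright in the chamber at (0.507, 0.161). The other two are unmoved. Next is the one at (0.592, -0.238).

Call:
drive_tool([
  [[-35,11,0],[0,0,0],0],
  [[-35,11,0],[0,0,0],0],
  [[-35,11,0],[0,0,0],0],
  [[-30,9,20],[0,0,0],0],
  [[0,0,35],[0,0,0],0],
  [[0,0,35],[0,0,0],0],
  [[0,0,30],[0,0,0],0],
  [[0,0,30],[0,0,0],0],
  [[0,0,20],[0,0,0],0],
  [[0,0,0],[0,0,0],0],
  [[0,0,0],[0,0,0],0],
])

```text
time_s: 13.27
tool_pos: [0.5922, -0.235, 0.0781]
tool_rot: [-179.9, -0.1, 90.3]
force: [0.6, 0.1, 1.0]
grip_width: 0.0871
grasp_force: 0.0
```

```bash
python3 -c "
from h import *
to(.592,-.238,.05,90)"
```

```text
t 13.3 pos [ 0.5922 -0.235   0.0781] rot [-1.799e+02 -1.000e-01  9.030e+01] w 0.0871 gf 0.0 F [0.6 0.1 1. ] q7 [-10.  28.  38.  97. -19.  62.  34.]
shift mm [-3.1 -0.2 28.1]
turn rotvec [-0.002 -0.002  0.004]
```

Call:
drive_tool([
  [[-3,0,14],[0,0,0],0],
  [[0,0,14],[0,0,0],0],
  [[0,0,0],[0,0,0],0],
  [[0,0,0],[0,0,0],0.5],
  [[0,0,0],[0,0,0],0.5],
  [[0,0,0],[0,0,0],0.5],
  [[0,0,0],[0,0,0],0.5],
  [[0,0,0],[0,0,0],0.5],
  [[0,0,0],[0,0,0],0.5],
])

```text
time_s: 14.02
tool_pos: [0.5927, -0.2405, 0.0518]
tool_rot: [179.9, 0.0, 90.1]
force: [-0.4, -0.0, 2.2]
grip_width: 0.0687
grasp_force: 20.0
```

```bash
python3 -c "
from h import *
to(.5072,.1612,.25,90)"
```

```text
t 14.0 pos [ 0.5927 -0.2405  0.0518] rot [179.9   0.   90.1] w 0.0687 gf 20.0 F [-0.4 -0.   2.2] q7 [ -9.  30.  37.  97. -21.  60.  35.]
shift mm [ 401.8  -84.5 -198.4]
turn rotvec [0.001 0.    0.002]
```

Call:
drive_tool([
  [[0,0,-10],[0,0,0],0.5],
  [[0,0,-20],[0,0,0],0.5],
  [[0,0,-30],[0,0,0],0.5],
  [[0,0,-35],[0,0,0],0.5],
  [[0,0,-35],[0,0,0],0.5],
  [[10,-2,-35],[0,0,0],0.5],
  [[20,-4,-33],[0,0,0],0.5],
  [[30,-7,0],[0,0,0],0.5],
  [[32,-7,0],[0,0,0],0.5],
  [[32,-7,0],[0,0,0],0.5],
  [[32,-7,0],[0,0,0],0.5],
  [[32,-7,0],[0,0,0],0.5],
])

```text
time_s: 15.02
tool_pos: [0.55, -0.0511, 0.2496]
tool_rot: [180.0, -0.0, 90.1]
force: [0.6, 0.3, -1.3]
grip_width: 0.0684
grasp_force: 20.0
```

Call:
drive_tool([
  [[32,-7,0],[0,0,0],0.5],
  [[32,-7,0],[0,0,0],0.5],
  [[32,-7,0],[0,0,0],0.5],
  [[32,-7,0],[0,0,0],0.5],
  [[32,-6,0],[0,0,0],0.5],
  [[30,-6,0],[0,0,0],0.5],
  [[16,-3,0],[0,0,0],0.5],
  [[8,-1,0],[0,0,0],0.5],
  [[0,0,0],[0,0,0],0.5],
  [[0,0,0],[0,0,0],0.5],
  [[0,0,0],[0,0,0],0.5],
])

```text
time_s: 15.93
tool_pos: [0.5071, 0.1593, 0.2493]
tool_rot: [180.0, 0.0, 89.9]
force: [1.1, -0.2, -1.7]
grip_width: 0.0686
grasp_force: 20.0
```

```bash
python3 -c "
from h import *
to(.5072,.1612,.25,90)
print(env.get_obs()['tool_pos'])
p,d=snap('side','side4');P=cloud('side',d)
Q=P[(abs(P[...,0]-.507)<.05)&(abs(P[...,1]-.161)<.05)&(P[...,2]>.213)&(P[...,2]<.228)]
print(len(Q),Q.min(0),Q.max(0)); print(env.get_obs()['tool_pos'])
D=np.load('pics/side2.npy');P=cloud('side',D)
Q=P[(abs(P[...,0]-.507)<.05)&(abs(P[...,1]-.157)<.05)&(P[...,2]>.213)&(P[...,2]<.228)]
print('prev',len(Q),Q.min(0),Q.max(0))
"
```

```text
t 15.9 pos [0.5071 0.1593 0.2493] rot [180.    0.   89.9] w 0.0686 gf 20.0 F [ 1.1 -0.2 -1.7] q7 [-45.   4.  26. 100.  -2.  76. -19.]
shift mm [ 1.9  0.1 -0.7]
turn rotvec [ 0.     0.001 -0.001]
[0.50705199 0.15933586 0.24925989]
461 [0.4656751  0.12262876 0.21402285] [0.54737698 0.19387134 0.22799675]
[0.50705218 0.15933669 0.24924298]
prev 505 [0.46321086 0.11736077 0.2130897 ] [0.54737191 0.18915897 0.22797851]
```

The dish is held about 2.5 mm toward +y of the TCP, so I'm lowering with that accounted for.

Call:
drive_tool([
  [[-0.5,0,15],[0,0,0],0.5],
  [[0,0,25],[0,0,0],0.5],
  [[0,0,30],[0,0,0],0.5],
  [[0,0,25],[0,0,0],0.5],
  [[0,0,20],[0,0,0],0.5],
  [[0,0,10],[0,0,0],0.5],
  [[0,0,5],[0,0,0],0.5],
  [[0,0,0],[0,0,0],0.5],
  [[0,0,0],[0,0,0],0.5],
  [[0,0,0],[0,0,0],0.5],
])

```text
time_s: 16.82
tool_pos: [0.5076, 0.1613, 0.1206]
tool_rot: [179.9, -0.1, 90.1]
force: [0.1, -0.2, -1.7]
grip_width: 0.0685
grasp_force: 20.0
```

```bash
python3 -c "
from h import *
to(.5072,.1588,.0968,90)"
```

```text
t 16.8 pos [0.5076 0.1613 0.1206] rot [ 1.799e+02 -1.000e-01  9.010e+01] w 0.0685 gf 20.0 F [ 0.1 -0.2 -1.7] q7 [-44.  10.  26. 109.  -5.  61. -16.]
shift mm [-2.5 -0.5 23.8]
turn rotvec [ 0.002 -0.001  0.002]
```

Call:
drive_tool([
  [[-2.5,-0.5,0],[0,0,0],0.5],
  [[0,0,4],[0,0,0],0.5],
  [[0,0,4],[0,0,0],0.5],
  [[0,0,4],[0,0,0],0.5],
  [[0,0,4],[0,0,0],0.5],
  [[0,0,4],[0,0,0],0.5],
  [[0,0,0],[0,0,0],0.5],
  [[0,0,0],[0,0,0],0.5],
])

```text
time_s: 17.48
tool_pos: [0.5057, 0.1585, 0.0986]
tool_rot: [-180.0, 0.0, 90.1]
force: [0.4, -0.1, -2.3]
grip_width: 0.068
grasp_force: 20.0
```

Call:
drive_tool([
  [[0,0,1.5],[0,0,0],0.5],
  [[0,0,0],[0,0,0],0.5],
  [[0,0,0],[0,0,0],0.0],
  [[0,0,0],[0,0,0],0.0],
  [[0,0,0],[0,0,0],0.0],
  [[0,0,0],[0,0,0],0.0],
  [[0,0,-15],[0,0,0],0.0],
  [[0,0,-30],[0,0,0],0.0],
  [[0,0,-35],[0,0,0],0.0],
  [[0,0,-35],[0,0,0],0.0],
  [[0,0,-35],[0,0,0],0.0],
])

```text
time_s: 18.4
tool_pos: [0.5058, 0.1584, 0.2493]
tool_rot: [180.0, -0.0, 90.1]
force: [0.9, -0.1, 0.5]
grip_width: 0.0869
grasp_force: 0.0
```

Call:
drive_tool([
  [[-20,4,0],[0,0,0],0],
  [[-34,5,0],[0,0,0],0],
  [[-34,5,0],[0,0,0],0],
  [[-34,5,0],[0,0,0],0],
  [[-34,5,0],[0,0,0],0],
  [[-34,5,0],[0,0,0],0],
  [[-34,5,0],[0,0,0],0],
  [[-34,5,0],[0,0,0],0],
  [[-34,5,0],[0,0,0],0],
  [[-20,3,0],[0,0,0],0],
  [[0,0,0],[0,0,0],0],
  [[0,0,0],[0,0,0],0],
])

```text
time_s: 19.4
tool_pos: [0.5534, -0.1547, 0.2476]
tool_rot: [-180.0, 0.0, 89.9]
force: [0.4, 0.6, -0.2]
grip_width: 0.0871
grasp_force: 0.0
```

Run:
```python
from h import *
p,d=snap('top','top5'); s,ds=snap('side','side5')
print(dish(d,460,227)); print(dish(ds,354,415,'side'))
C=cloud('top',d); P=C[180:320,150:285].reshape(-1,3)
for a in(.05,.07):
  Q=P[(P[:,2]>a)&(P[:,2]<a+.02)&(abs(P[:,0]-.5075)<.07)&(abs(P[:,1]-.161)<.07)]
  print('indish',cv2.minEnclosingCircle(Q[:,:2].astype(np.float32)),len(Q),Q[:,2].max())
to(.578,-.372,.05,90)
cv2.imwrite('pics/c5.png',np.hstack([cv2.resize(p[170:310,140:280],(400,400)),cv2.resize(s[120:260,200:340],(400,400))]))
```

```text
(array([ 0.5785, -0.3717]), 0.0347, 515, np.float64(0.038))
(array([ 0.5776, -0.375 ]), 0.0357, 1092, np.float64(0.0375))
indish ((0.5047086477279663, 0.16001656651496887), 0.03380794823169708) 619 0.06999632285779978
indish ((0.5059322118759155, 0.1614052802324295), 0.03495960682630539) 229 0.0882666846577731
t 19.5 pos [ 0.5538 -0.1518  0.2474] rot [-1.80e+02 -1.00e-01  9.02e+01] w 0.0875 gf 0.0 F [ 0.3 -0.1  1. ] q7 [-24.  11.  42.  95.  -7.  77.  19.]
shift mm [-220.5   23.5  197.2]
turn rotvec [-0.    -0.001  0.004]
```

View pics/c5.png

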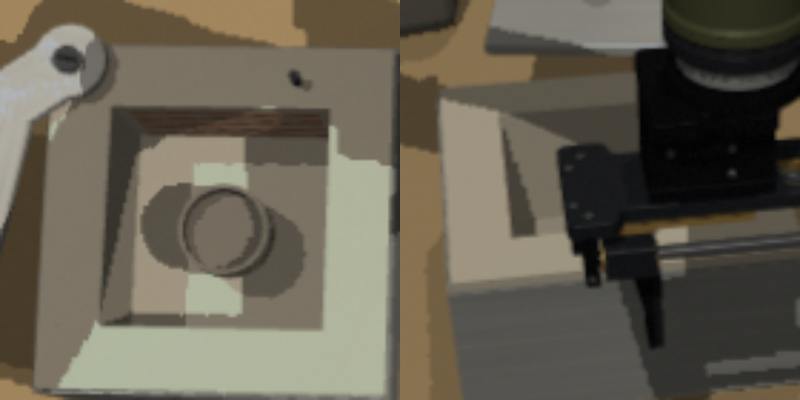

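The second dish is nested: rim at about 0.082, centred at (0.506, 0.161). The third is unmoved at (0.578, -0.372).

Call:
drive_tool([
  [[-34,4,0],[0,0,0],0],
  [[-34,4,0],[0,0,0],0],
  [[-34,4,0],[0,0,0],0],
  [[-34,4,0],[0,0,0],0],
  [[-34,4,0],[0,0,0],0],
  [[-30,3,10],[0,0,0],0],
  [[-20,1,25],[0,0,0],0],
  [[0,0,35],[0,0,0],0],
  [[0,0,35],[0,0,0],0],
  [[0,0,30],[0,0,0],0],
  [[0,0,25],[0,0,0],0],
  [[0,0,0],[0,0,0],0],
])

```text
time_s: 20.5
tool_pos: [0.5763, -0.3681, 0.081]
tool_rot: [-179.5, -0.4, 90.3]
force: [0.4, 1.1, -1.4]
grip_width: 0.0869
grasp_force: 0.0
```

Call:
drive_tool([
  [[0,0,10],[0,0,0],0],
  [[0,0,0],[0,0,0],0],
  [[0,0,0],[0,0,0],0],
])

```text
time_s: 20.75
tool_pos: [0.5792, -0.3731, 0.079]
tool_rot: [179.9, 0.0, 90.2]
force: [-0.4, -0.3, 0.3]
grip_width: 0.0868
grasp_force: 0.0
```

```bash
python3 -c "
from h import *
to(.578,-.3717,.05,90)"
```

```text
t 20.8 pos [ 0.5792 -0.3731  0.079 ] rot [179.9   0.   90.2] w 0.0868 gf 0.0 F [-0.4 -0.3  0.3] q7 [  1.  35.  41.  89. -24.  66.  48.]
shift mm [ 1.4 -1.2 29. ]
turn rotvec [0.002 0.001 0.003]
```

Call:
drive_tool([
  [[1,-1,14],[0,0,0],0],
  [[0,0,15],[0,0,0],0],
  [[0,0,0],[0,0,0],0],
  [[0,0,0],[0,0,0],0.5],
  [[0,0,0],[0,0,0],0.5],
  [[0,0,0],[0,0,0],0.5],
  [[0,0,0],[0,0,0],0.5],
  [[0,0,0],[0,0,0],0.5],
  [[0,0,0],[0,0,0],0.5],
])

```text
time_s: 21.5
tool_pos: [0.5775, -0.3726, 0.0491]
tool_rot: [179.9, 0.0, 90.1]
force: [1.2, -1.9, 1.4]
grip_width: 0.068
grasp_force: 20.0
```

```bash
python3 -c "
from h import *
to(.506,.1605,.25,90)"
```

```text
t 21.5 pos [ 0.5775 -0.3726  0.0491] rot [179.9   0.   90.1] w 0.068 gf 20.0 F [ 1.2 -1.9  1.4] q7 [  2.  37.  40.  90. -26.  63.  48.]
shift mm [ 533.1  -70.2 -201.3]
turn rotvec [0.001 0.001 0.002]
```

Call:
drive_tool([
  [[0,0,-10],[0,0,0],0.5],
  [[0,0,-20],[0,0,0],0.5],
  [[0,0,-30],[0,0,0],0.5],
  [[0,0,-35],[0,0,0],0.5],
  [[0,0,-35],[0,0,0],0.5],
  [[10,-1,-35],[0,0,0],0.5],
  [[20,-3,-36],[0,0,0],0.5],
  [[30,-4,0],[0,0,0],0.5],
  [[35,-5,0],[0,0,0],0.5],
  [[35,-5,0],[0,0,0],0.5],
  [[35,-5,0],[0,0,0],0.5],
  [[35,-5,0],[0,0,0],0.5],
])

```text
time_s: 22.5
tool_pos: [0.5477, -0.1709, 0.25]
tool_rot: [180.0, -0.0, 90.1]
force: [0.6, 1.3, -1.0]
grip_width: 0.0686
grasp_force: 20.0
```

Call:
drive_tool([
  [[35,-5,0],[0,0,0],0.5],
  [[35,-5,0],[0,0,0],0.5],
  [[35,-5,0],[0,0,0],0.5],
  [[35,-5,0],[0,0,0],0.5],
  [[35,-5,0],[0,0,0],0.5],
  [[35,-5,0],[0,0,0],0.5],
  [[35,-5,0],[0,0,0],0.5],
  [[35,-4,0],[0,0,0],0.5],
  [[30,-3,0],[0,0,0],0.5],
  [[16,0,0],[0,0,0],0.5],
  [[0,0,0],[0,0,0],0.5],
  [[0,0,0],[0,0,0],0.5],
])

```text
time_s: 23.5
tool_pos: [0.506, 0.1532, 0.2496]
tool_rot: [-180.0, 0.1, 90.2]
force: [0.6, -0.7, -2.0]
grip_width: 0.068
grasp_force: 20.0
```

```bash
python3 -c "
from h import *
to(.506,.1605,.25,90)
p,d=snap('side','side6');P=cloud('side',d); y=env.get_obs()['tool_pos'][1]
Q=P[(abs(P[...,0]-.507)<.05)&(abs(P[...,1]-y)<.05)&(P[...,2]>.213)&(P[...,2]<.228)]
print(len(Q),Q.min(0),Q.max(0)); print(env.get_obs()['tool_pos'])
"
```

```text
t 23.5 pos [0.506  0.1532 0.2496] rot [-1.80e+02  1.00e-01  9.02e+01] w 0.068 gf 20.0 F [ 0.6 -0.7 -2. ] q7 [-47.   3.  29. 101.  -1.  76. -18.]
shift mm [ 7.3  0.1 -0.4]
turn rotvec [-0.     0.001  0.003]
406 [0.46044598 0.113176   0.2133726 ] [0.54645743 0.1852964  0.22799501]
[0.50632562 0.15180386 0.24970662]
```

Call:
drive_tool([
  [[8,0,15],[0,0,0],0.5],
  [[0,0,25],[0,0,0],0.5],
  [[0,0,30],[0,0,0],0.5],
  [[0,0,20],[0,0,0],0.5],
  [[0,0,12],[0,0,0],0.5],
  [[0,0,8],[0,0,0],0.5],
  [[0,0,0],[0,0,0],0.5],
  [[0,0,0],[0,0,0],0.5],
  [[0,0,0],[0,0,0],0.5],
])

```text
time_s: 24.3
tool_pos: [0.5072, 0.1616, 0.1411]
tool_rot: [179.9, -0.1, 90.1]
force: [0.3, 0.5, -0.6]
grip_width: 0.068
grasp_force: 20.0
```

```bash
python3 -c "
from h import *
to(.506,.1612,.1141,90)"
```

```text
t 24.3 pos [0.5072 0.1616 0.1411] rot [ 1.799e+02 -1.000e-01  9.010e+01] w 0.068 gf 20.0 F [ 0.3  0.5 -0.6] q7 [-46.   9.  28. 108.  -5.  64. -16.]
shift mm [-0.4 -1.2 27. ]
turn rotvec [ 0.002 -0.001  0.001]
```

Call:
drive_tool([
  [[0,-1,4],[0,0,0],0.5],
  [[0,0,4],[0,0,0],0.5],
  [[0,0,4],[0,0,0],0.5],
  [[0,0,4],[0,0,0],0.5],
  [[0,0,4],[0,0,0],0.5],
  [[0,0,4],[0,0,0],0.5],
  [[0,0,1],[0,0,0],0.5],
  [[0,0,0],[0,0,0],0.5],
  [[0,0,0],[0,0,0],0.5],
])

```text
time_s: 25.05
tool_pos: [0.505, 0.1616, 0.1145]
tool_rot: [180.0, 0.0, 90.1]
force: [0.3, 0.2, -2.3]
grip_width: 0.0681
grasp_force: 20.0
```

Call:
drive_tool([
  [[0,0,0],[0,0,0],0.0],
  [[0,0,0],[0,0,0],0.0],
  [[0,0,0],[0,0,0],0.0],
  [[0,0,0],[0,0,0],0.0],
  [[0,0,-15],[0,0,0],0.0],
  [[0,0,-35],[0,0,0],0.0],
  [[0,0,-35],[0,0,0],0.0],
  [[0,0,-35],[0,0,0],0.0],
  [[0,0,-25],[0,0,0],0.3],
])

```text
time_s: 25.8
tool_pos: [0.5058, 0.1617, 0.2631]
tool_rot: [179.8, -0.1, 90.1]
force: [-0.6, -0.2, 0.4]
grip_width: 0.0846
grasp_force: 0.0
```

Call:
drive_tool([
  [[25,3,0],[0,0,0],0.3],
  [[35,4,0],[0,0,0],0.3],
  [[35,4,0],[0,0,0],0.3],
  [[35,4,0],[0,0,0],0.3],
  [[35,4,0],[0,0,0],0.3],
  [[35,4,0],[0,0,0],0.3],
  [[25,3,0],[0,0,-0.1],0.3],
  [[10,0,0],[0,0,-0.1],0.3],
  [[0,0,0],[0,0,-0.1],0.3],
  [[0,0,0],[0,0,-0.1],0.3],
  [[0,0,0],[0,0,-0.1],0.3],
  [[0,0,0],[0,0,-0.1],0.3],
])

```text
time_s: 26.8
tool_pos: [0.5295, 0.3967, 0.2595]
tool_rot: [-180.0, 0.0, 124.8]
force: [-0.0, 1.2, -0.4]
grip_width: 0.0611
grasp_force: 0.0
```

Run:
```python
from h import *
to(.5303,.4001,.187,124.5)
p,d=snap('top','top7'); s,ds=snap('side','side7')
C=cloud('top',d); P=C[180:320,150:285].reshape(-1,3)
for a in(.05,.07,.09):
  Q=P[(P[:,2]>a)&(P[:,2]<a+.02)&(abs(P[:,0]-.5075)<.07)&(abs(P[:,1]-.161)<.07)]
  if len(Q): print(cv2.minEnclosingCircle(Q[:,:2].astype(np.float32)),len(Q),Q[:,2].max())
cv2.imwrite('pics/m7.png',np.hstack([cv2.resize(p[120:340,100:320],(400,400)),cv2.resize(s[110:290,180:360],(400,400))]))
```

```text
t 26.8 pos [0.5295 0.3967 0.2595] rot [-180.     0.   124.8] w 0.0611 gf 0.0 F [-0.   1.2 -0.4] q7 [-52.  20.  17.  81.  -6.  80.  -0.]
shift mm [ 2.3  2.6 72.5]
turn rotvec [-0.     0.     0.005]
((0.502750039100647, 0.14843648672103882), 0.03083348646759987) 38 0.06888308197849846
((0.5032467842102051, 0.16108913719654083), 0.033522747457027435) 646 0.08999523419109812
((0.504601240158081, 0.16169793903827667), 0.03469996526837349) 234 0.10656388644921666
```

View pics/m7.png

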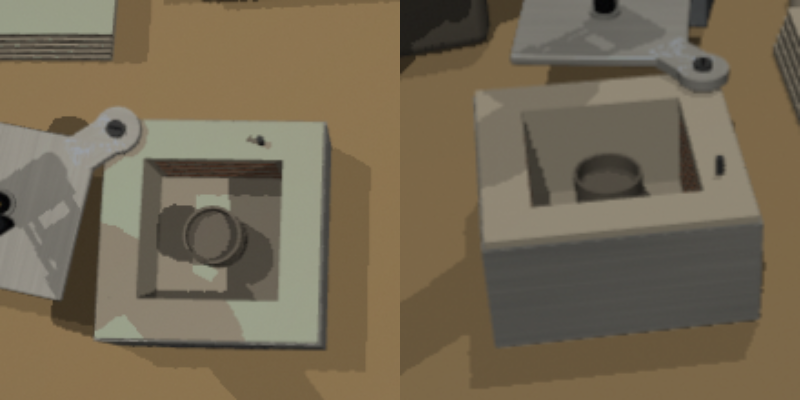

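Three dishes stand as one upright stack below the rim. Now I'll grasp the knob and swing the cover shut.

Call:
drive_tool([
  [[2,2,15],[0,0,0],0.3],
  [[0,0,25],[0,0,0],0.3],
  [[0,0,20],[0,0,0],0.3],
  [[0,0,12],[0,0,0],0.3],
  [[0,0,0],[0,0,0],0.9],
  [[0,0,0],[0,0,0],0.9],
  [[0,0,0],[0,0,0],0.9],
  [[0,0,0],[0,0,0],0.9],
  [[0,0,0],[0,0,0],0.9],
  [[0,0,0],[0,0,0],0.9],
  [[0,0,0],[0,0,0],0.9],
  [[0,0,0],[0,0,0],0.9],
], newtons=10)

```text
time_s: 27.9
tool_pos: [0.5271, 0.3973, 0.1887]
tool_rot: [-179.5, -0.0, 124.5]
force: [-10.9, -7.7, 8.9]
grip_width: 0.0239
grasp_force: 10.0
```

```bash
python3 -c "
from h import *
to(.5303,.4001,.187,124.5)"
```

```text
t 27.9 pos [0.5271 0.3973 0.1887] rot [-179.5   -0.   124.5] w 0.0239 gf 10.0 F [-10.9  -7.7   8.9] q7 [-52.  22.  17.  86.  -6.  74.  -0.]
shift mm [0.5 4.2 1.7]
turn rotvec [-0.008 -0.001 -0.   ]
```

Call:
drive_tool([
  [[-0.4,-10,0],[0,0,-0.05],0.9],
  [[-0.8,-15.6,0],[0,0,-0.1],0.9],
  [[-0.8,-15.6,0],[0,0,-0.1],0.9],
  [[-0.8,-15.6,0],[0,0,-0.1],0.9],
  [[-0.8,-15.6,0],[0,0,-0.1],0.9],
  [[-0.8,-15.6,0],[0,0,-0.1],0.9],
  [[-0.8,-15.6,0],[0,0,-0.1],0.9],
  [[-0.8,-15.6,0],[0,0,-0.1],0.9],
  [[-0.8,-15.6,0],[0,0,-0.1],0.9],
  [[-0.8,-15.6,0],[0,0,-0.1],0.9],
])

```text
time_s: 28.73
tool_pos: [0.4604, 0.2728, 0.1885]
tool_rot: [179.8, 0.1, 179.2]
force: [1.1, 2.6, -0.4]
grip_width: 0.024
grasp_force: 10.0
```

```bash
cat >> h.py <<'E'
def cov():
    import math
    o=env.get_obs(); p=o['tool_pos']; a=math.atan2(p[1]-.271,p[0]-.6175)
    print('cover',round((-135-math.degrees(a)+90)%360*math.pi/180-math.pi/2,3),'R',round(math.hypot(p[1]-.271,p[0]-.6175),4),o['tool_rot'].round(1),o['force'].round(1))
E
python3 -c "
from h import *
cov();to(.5072,.1607,.187,-135)"
```

```text
cover 0.797 R 0.1572 [1.798e+02 1.000e-01 1.792e+02] [ 1.1  2.6 -0.4]
t 28.7 pos [0.4604 0.2728 0.1885] rot [1.798e+02 1.000e-01 1.792e+02] w 0.024 gf 10.0 F [ 1.1  2.6 -0.4] q7 [-45.   6.  13. 104.  -2.  69.  57.]
shift mm [ -48.3 -111.4    1.3]
turn rotvec [ 0.002  0.002 -0.799]
```

Call:
drive_tool([
  [[-0.8,-15.6,0],[0,0,-0.1],0.9],
  [[-0.8,-15.6,0],[0,0,-0.1],0.9],
  [[-0.8,-15.6,0],[0,0,-0.1],0.9],
  [[-0.8,-15.6,0],[0,0,-0.1],0.9],
  [[-0.8,-15.6,0],[0,0,-0.1],0.9],
  [[-0.8,-15.6,0],[0,0,-0.1],0.9],
  [[-0.4,-8,0],[0,0,-0.05],0.9],
  [[-0.2,-6,0],[0,0,-0.05],0.9],
  [[0,0,0],[0,0,0],0.9],
  [[0,0,0],[0,0,0],0.9],
])

```text
time_s: 29.57
tool_pos: [0.495, 0.1708, 0.1885]
tool_rot: [-179.9, -0.0, -141.1]
force: [-3.7, -3.5, 5.9]
grip_width: 0.0237
grasp_force: 10.0
```

```bash
python3 -c "
from h import *
cov();to(.5072,.1607,.187,-135)"
```

```text
cover 0.1 R 0.1583 [-179.9   -0.  -141.1] [-3.7 -3.5  5.9]
t 29.6 pos [0.495  0.1708 0.1885] rot [-179.9   -0.  -141.1] w 0.0237 gf 10.0 F [-3.7 -3.5  5.9] q7 [-37.   5.  16. 106.  -1.  69. 108.]
shift mm [ -3.2 -15.6   1.5]
turn rotvec [-0.001 -0.001 -0.107]
```

Push on gently until the stop answers.

Call:
drive_tool([
  [[-1,-5,0],[0,0,-0.035],0.9],
  [[-1,-5,0],[0,0,-0.035],0.9],
  [[-1,-5,0],[0,0,-0.035],0.9],
  [[0,-3,0],[0,0,0],0.9],
  [[0,0,0],[0,0,0],0.9],
  [[0,0,0],[0,0,0],0.9],
])

```text
time_s: 30.07
tool_pos: [0.5075, 0.1585, 0.1882]
tool_rot: [180.0, -0.3, -135.1]
force: [-7.5, -7.1, 8.0]
grip_width: 0.0238
grasp_force: 10.0
```

```bash
python3 -c "
from h import *
cov();to(.5072,.1607,.187,-135)"
```

```text
cover -0.011 R 0.1573 [ 180.    -0.3 -135.1] [-7.5 -7.1  8. ]
t 30.1 pos [0.5075 0.1585 0.1882] rot [ 180.    -0.3 -135.1] w 0.0238 gf 10.0 F [-7.5 -7.1  8. ] q7 [-36.   6.  17. 105.  -2.  70. 116.]
shift mm [-1.3  1.7  1.2]
turn rotvec [ 0.001 -0.005 -0.002]
```

Call:
drive_tool([
  [[1.5,-3,0],[0,0,0],0.9],
  [[0,-3,0],[0,0,0],0.9],
  [[0,0,0],[0,0,0],0.9],
  [[0,0,0],[0,0,0],0.9],
])

```text
time_s: 30.4
tool_pos: [0.5077, 0.1584, 0.188]
tool_rot: [179.5, -0.3, -134.9]
force: [-14.4, 1.7, 11.1]
grip_width: 0.0234
grasp_force: 10.0
```

```bash
python3 -c "
from h import *
cov()"
```

```text
cover -0.013 R 0.1573 [ 179.5   -0.3 -134.9] [-14.4   1.7  11.1]
```

The cover didn't move under about 11 N of tangential push, so it is at its stop. Release, lift and look.

Call:
drive_tool([
  [[0,2,0],[0,0,0],0.4],
  [[0,2,0],[0,0,0],0.4],
  [[0,2,0],[0,0,0],0.4],
  [[0,0,0],[0,0,0],0.4],
  [[0,0,-15],[0,0,0],0.4],
  [[0,0,-30],[0,0,0],0.4],
  [[0,0,-35],[0,0,0],0.4],
  [[0,0,-20],[0,0,0],0.4],
])

```text
time_s: 31.07
tool_pos: [0.5094, 0.1597, 0.291]
tool_rot: [-179.9, 0.2, -135.0]
force: [0.6, 0.9, 0.1]
grip_width: 0.0516
grasp_force: 0.0
```

Call:
drive_tool([
  [[0,35,0],[0,0,0],0.4],
  [[-20,30,0],[0,0,0],0.4],
  [[-20,30,0],[0,0,0],0.4],
  [[-20,30,0],[0,0,0],0.4],
  [[-20,30,0],[0,0,0],0.4],
  [[-20,30,0],[0,0,0],0.4],
  [[-20,30,0],[0,0,0],0.4],
  [[-20,30,0],[0,0,0],0.4],
  [[0,0,0],[0,0,0],0.4],
])

```text
time_s: 31.82
tool_pos: [0.4288, 0.4403, 0.2863]
tool_rot: [179.7, 0.1, -134.4]
force: [-1.9, 1.2, -0.5]
grip_width: 0.0523
grasp_force: 0.0
```

Run:
```python
from h import *
p,d=snap('top','top8'); s,ds=snap('side','side8')
for D in (np.load('pics/top0.npy'),d):
  P=cloud('top',D)[190:330,130:300].reshape(-1,3)
  Q=P[(P[:,2]>.188)&(P[:,2]<.21)]; print('knob',Q.mean(0),len(Q))
cv2.imwrite('pics/m8.png',np.hstack([cv2.resize(p[120:340,100:320],(400,400)),cv2.resize(s,(400,300))[:300].copy() if 0 else cv2.resize(s,(400,400))]))
to(.5,.4,.2)
```

```text
knob [0.50607539 0.15946244 0.19499031] 120
knob [0.50643744 0.15897759 0.19466801] 125
t 31.9 pos [0.4327 0.4335 0.2867] rot [-180.    -0.  -134.8] w 0.0521 gf 0.0 F [ 0.2 -0.7  0.3] q7 [-51.  13.   5.  85.  -1.  82.  88.]
shift mm [-23.7 -71.3  86.7]
```

View pics/m8.png

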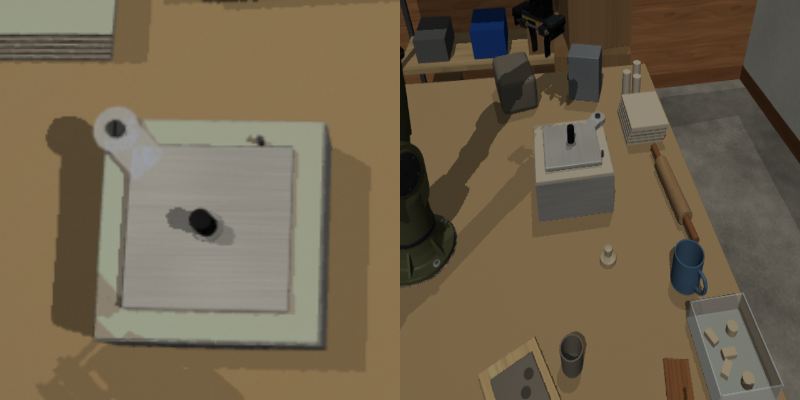

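The cover is shut with its edge against the stop pin at (260,140) in the crop. The stamp and beaker are untouched and no dishes remain on the bench.

```bash
python3 -c "
from cell import env
print(env.sign_off())"
```

```text
the job is handed in; nothing more can be done
None
```

The kiln is packed and handed in: all three dishes found (no fourth was there) are nested in one upright stack in the chamber, the cover is shut against its stop, and the stamp and beaker were left alone.

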